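# Slide the hand pad through the posts into its bay

## Robot

A 6-joint arm with a two-finger parallel gripper is mounted at the origin on the work surface; the furniture and walls round the work are solid. World frame = base frame: x ahead of the robot, y to its left, z up, the work surface at z = 0. Lengths are in m, angles in rad, forces in N, time in s.
With the tool pointing down it reaches from about 0.325 to 0.775 m from the base axis. Payload 5.5 kg.
Tool frame: the origin (TCP) lies on the mounting face of the last link; the fingertips stand 173 mm ahead of it and the grasp point (between the pads) lies 155 mm ahead of it (env.tcp_to_grasp is the distance from the TCP to the grasp point, in m); z points along the fingers, y is the direction in which the jaws open and shut (so a half turn about z gives the same grasp; the last joint's range is limited). The gripper opens to 85 mm and grips with 20 to 120 N. Pads are 22 mm wide; open, the fingers measure 114 mm over their backs; the gripper's body (76 mm by 85 mm) begins 54 mm behind the grasp point. The pads swing forward as they close: fully open they stand 13 mm farther back than shut.
Start: joints at [1.194, 0.091, 1.231, -0, 1.82, -0.057], TCP at [0.189, 0.57, 0.405] pointing down, gripper open.
Joint ranges: [-2.87, 2.87], [-0.86, 2.18], [0.17, 2.46], [-1.51, 4.65], [0.06, 2.69], [-2.65, 2.65]. Speed limits (rad/s): [2.57, 2.57, 3.01, 3.14, 3.14, 3.14].

## Interface

Orientations are given as a unit quaternion [x, y, z, w].
In Python, from rig import env gives the robot as it stands.
- The arm moves only by the tool jog_arm, never from a script. Its arguments are lists of equal length, an entry for each row: "fingers": the opening, from 0 (shut) to 1 (fully open); "linear": the shift along the tool's x, y, z in cm, a list of three; "turn": the turn about the tool's z in rad. A call has 1 to 10 rows; each row shifts and turns the pose as measured when the row begins, along the tool's axes as they then stand; what a row does not reach is not made up. A row lasts 1/10 s, in which the tool goes at most 50 mm and 8.59 degrees, less where a joint would pass 70% of its speed; a pose out of reach is approached as far as the arm can. A call with a gripper value outside its range is refused whole. The fingers move at their own pace and stop on an object; "grip_force" is the grip in N (left out, the last holds). Time passes only in rows, so rows that do not move let the fingers close. It gives the time, the measured TCP pose, the force and the opening at its end, in the units of the state.
- env.get_obs(): the state, without advancing time (a new reading comes with each control period).
- env.get_image(name): name is "side" or "top" or "wrist"; returns a dict with "frame" (384x512x3 uint8, red, green, blue), "range_z" (384x512 float32, m along the optical axis (not along the pixel's ray), 0 where there is no reading), "fx", "fy", "cx", "cy" (pixels), "D" ([k1, k2, p1, p2, k3] as OpenCV has them; the pictures are not rectified), "extrinsics" (4x4, takes a point from world to camera coordinates); the wrist camera has in their place "mount" (4x4, takes a point from camera to tool coordinates, whose origin is the TCP and whose axes are the flange's). Camera axes: x right, y up, looking along -z (the intrinsics and any distortion apply to the point x, -y, -z); pixel columns grow to the right and rows downward; lengths in m; the calibration is good to about 2 mm. A picture is of the moment at which its call begins: read the wrist's pose just before it.
- env.finish_job(): hands the job in, once; it reports no verdict.
Trained networks look in the newest picture that a camera, given by its name, has taken for a name from the list of things; names that differ only in an ending like _2 or _b are one class to them, and where a whole thing is asked for, a point or a joint stands for the part that bears it (a point fixed in the world has none). Each returns a list of dicts, best first, with "conf" (0 to 1); they miss things now and then, are a little off and sometimes report something else, mostly with a low value. They report only what shows in the picture. A call takes as long as a camera call. They do not tell look-alikes from the thing itself.
- env.boxes_of(query, camera): "bbox" ([left, top, right, bottom] as shares, 0 to 1, of the picture: columns of its width, rows of its height, round what is visible of it).
The state is a dict: "clock": time; "joint_pos": joint angles; "joint_velocities": joint speeds; "joint_efforts": joint torques, N m; "tcp_pos": TCP position; "tool_rot": TCP orientation; "ft_force": force on the tool from outside, world axes, zero at the start; "ft_torque": the same for the moment, N m; "opening": opening from 0.0 (shut) to 1.0 (fully open).
Only numpy, scipy, OpenCV 4.12 (cv2) and the standard library are available. Lean on these libraries where they do the work, as an engineer would, in place of code of your own. Each camera call takes 0.05 s, during which the arm holds its last target.

## Task

Put the polishing hand pad away: with the fingertips, push it along the bench, nose first through the narrow gap between the two posts, until the whole pad is past the posts and inside its bay. Only push it; do not pick it up or tip it, and leave the paste tin, the roll of tape and the buffing wheel where they are.

Things in the scene. Friction and masses are not known exactly. Their poses are not given: they have to be found in the camera images.
- felt_pad: Polishing hand pad, loose on the bench left of the bay, 0.07 to 0.16 kg: oblong with rounded ends, 65 mm wide (its x), 98 mm long (its y), 37 mm high. The pale felt sole, 14 mm thick, is the widest part; the black domed back is set in about 3 mm. Origin at the centre of its underside, z up. Either end may go in first. Slides easily, stops where it is left.
- bay: Parking bay fixed to the bench. Origin on the bench midway between its two round steel mouth posts; x axis points into the bay (roughly to the robot's right), y across the mouth, z up. Post centres at x = 0, y = +49 and -49 mm; posts 26 mm in diameter, 45 mm high; the clear gap is 72 mm. Open at the top and at the mouth; its floor is the bare bench, without a sill.
- bay_back (a point): Point on the bench at the foot of the bay's aluminium back rail, 150 mm straight in from the bay's origin, axes as the bay's. Rails 25 mm high; inner faces of the side rails, which run from the posts to the back rail, at y = +46 and -46 mm. Flat feet 3 mm thick reach outward to y = +71 and -71 mm and 25 mm beyond this point.
- paste_tin: Round tin of polishing paste, 69 mm across, 42 mm high, origin at the centre of its underside; stands on the robot's side of the work, leave alone.
- masking_tape: Roll of masking tape lying flat, 70 mm across, 25 mm high, origin at the centre of its underside; lies to the left of the pad, nearer the robot, leave alone.
- buff_wheel_b: Buffing wheel lying flat, 84 mm across, 17 mm high, origin at the centre of its underside; lies to the right of the bay, leave alone.
There are look-alikes about, which are no part of the job. Leave any red look-alike of the felt_pad alone.

How it is judged:
By the outcome, as a careful person would: the job done as asked, in the order asked, and still so for the second after the job is handed in, with the robot touching nothing.
It also fails if it takes over 72 s, if anything falls off the work surface, if the arm or the gripper's body presses on something with over 40 N, if the wrist force passes 120 N, or if a joint passes its speed limit or range.

## Working session

There is one attempt and no reset: what is moved stays moved. The work goes in short steps, Python scripts to look and compute and a tool call to move; the robot and the scene stay as the last step left them, time stands still between calls to the robot, and variables do not carry over. Pictures are saved under pics/ and viewed, and the job is handed in when it is done.

Besides the shell and the picture viewer there is one more tool, called after ">>>" by a JSON object that holds its "fn" and its "kwargs". jog_arm: Moves the arm, as the interface text tells. Its arguments: {"type":"object","properties":{"fingers":{"type":"array"},"linear":{"type":"array"},"turn":{"type":"array"},"grip_force":{"type":"number"}},"required":["fingers","linear","turn"]}

```bash
ls; mkdir -p pics
cat > h.py <<'E'
import numpy as np, cv2
from rig import env
def save(im,n): cv2.imwrite(n,cv2.cvtColor(im['frame'],cv2.COLOR_RGB2BGR))
def world(im,uv,z=None,d=None):
    K=np.array([[im['fx'],0,im['cx']],[0,im['fy'],im['cy']],[0,0,1.]])
    uv=np.array(uv,float).reshape(-1,1,2)
    n=cv2.undistortPoints(uv,K,np.array(im['D'],float))[:,0]
    r=np.c_[n[:,0],-n[:,1],-np.ones(len(n))]
    T=np.linalg.inv(np.array(im['extrinsics']))
    R,t=T[:3,:3],T[:3,3]
    rw=r@R.T
    if z is not None: s=(z-t[2])/rw[:,2]
    else: s=np.asarray(d)
    return t+rw*s[:,None]
def cloud(im):
    h,w=im['range_z'].shape
    u,v=np.meshgrid(np.arange(w),np.arange(h))
    return world(im,np.stack([u.ravel(),v.ravel()],1),d=im['range_z'].ravel()).reshape(h,w,3)
E
python3 - <<'E'
from h import *
for c in ['top','side']:
    im=env.get_image(c); save(im,f'pics/{c}0.png')
    np.savez(f'{c}0.npz',**{k:np.array(v) for k,v in im.items()})
    for q in ['felt_pad','bay','paste_tin','masking_tape','buff_wheel_b']:
        for b in env.boxes_of(q,c)[:4]:
            bb=np.array(b['bbox'])*[512,384,512,384]
            print(c,q,round(b['conf'],2),bb.round(), world(im,[(bb[:2]+bb[2:])/2],z=0.02).round(3))
print(env.get_obs()['clock'])
E
```

```text
pics
top felt_pad 0.85 [195. 138. 225. 166.] [[0.552 0.003 0.02 ]]
top felt_pad 0.65 [147. 142. 175. 174.] [[0.535 0.143 0.02 ]]
top bay 0.92 [275. 135. 347. 191.] [[ 0.524 -0.288  0.02 ]]
top paste_tin 0.82 [236. 211. 259. 241.] [[ 0.342 -0.109  0.02 ]]
top masking_tape 0.72 [116. 178. 140. 207.] [[0.432 0.235 0.02 ]]
top buff_wheel_b 0.88 [368. 169. 400. 198.] [[ 0.465 -0.498  0.02 ]]
side felt_pad 0.81 [214. 145. 235. 163.] [[0.529 0.13  0.02 ]]
side felt_pad 0.72 [235. 162. 264. 181.] [[ 0.538 -0.015  0.02 ]]
side bay 0.95 [267. 185. 330. 240.] [[ 0.53  -0.289  0.02 ]]
side paste_tin 0.78 [209. 192. 226. 215.] [[ 0.349 -0.108  0.02 ]]
side masking_tape 0.69 [176. 143. 195. 156.] [[0.43  0.241 0.02 ]]
side buff_wheel_b 0.79 [317. 249. 347. 276.] [[ 0.462 -0.515  0.02 ]]
0.6
```

Run:
```python
import cv2
a=cv2.imread('pics/top0.png'); 
cv2.imwrite('pics/topc.png',cv2.resize(a[110:260,100:420],None,fx=2.5,fy=2.5,interpolation=cv2.INTER_CUBIC))
```

```text
(no output)
```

View pics/topc.png

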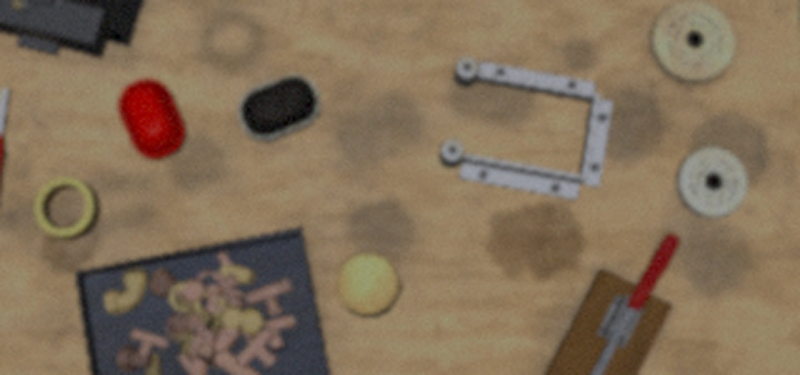

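View pics/side0.png

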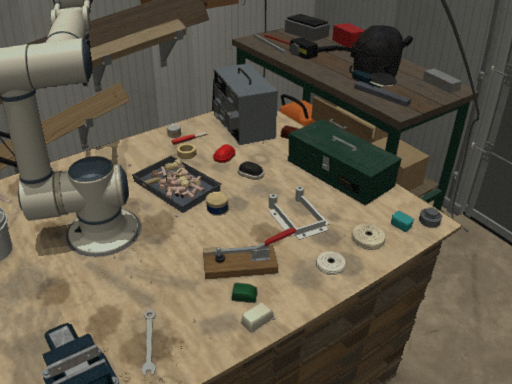

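Candidates: a black-backed pad with a pale sole at top px (212,153), and a red pad at (161,158). The black one fits the description; the red one is the look-alike. I'll confirm with an enlarged crop and measure.

Run:
```python
from h import *
im=dict(np.load('top0.npz')); P=cloud(im)
f=im['frame']
cv2.imwrite('pics/padc.png',cv2.resize(cv2.cvtColor(f[120:200,140:380],cv2.COLOR_RGB2BGR),None,fx=3.3,fy=3.3,interpolation=cv2.INTER_CUBIC))
z=P[...,2]
print('bench z',np.median(z[200:230,330:350]), z[200:230,330:350].std())
# pad
w=P[130:175,185:235].reshape(-1,3); w=w[(w[:,2]>0.008)&(w[:,2]<0.06)]
print(len(w)); c,(s1,s2),a=cv2.minAreaRect((w[:,:2]*1000).astype(np.float32)); print('pad',c,s1,s2,a,w[:,2].max())
# posts
for (u,v) in [(286,138),(281,171)]:
    w=P[v-8:v+8,u-8:u+8].reshape(-1,3); w=w[(w[:,2]>0.034)&(w[:,2]<.06)]
    print(len(w),w.mean(0),w.min(0),w.max(0))
# tall things around
w=P[100:250,100:420].reshape(-1,3)
for x0 in np.arange(.3,.85,.05):
    print(round(x0,2),[int(1000*max(w[(abs(w[:,0]-x0)<.025)&(abs(w[:,1]-y0)<.025)][:,2],default=0)) for y0 in np.arange(.25,-.6,-.05)])
```

```text
bench z -1.3609227306976557e-05 0.012560695466857211
628
pad (554.8445434570312, -0.19216156005859375) 79.81336975097656 94.58078002929688 51.27522659301758 0.044197944081998175
66 [ 0.59405989 -0.21507486  0.0443973 ] [ 0.5814797  -0.22638313  0.03498844] [ 0.60733575 -0.20327401  0.05188702]
67 [ 0.49797002 -0.19811605  0.04369865] [ 0.48649237 -0.20928667  0.03715865] [ 0.51276619 -0.18652273  0.05000687]
0.3 [6, 33, 49, 54, 58, 58, 35, 46, 41, 5, 7, 31, 69, 88, 34, 6, 6]
0.35 [7, 35, 54, 49, 41, 31, 48, 46, 47, 7, 8, 5, 34, 120, 117, 5, 7]
0.4 [31, 29, 34, 36, 37, 34, 35, 43, 6, 6, 5, 10, 5, 123, 123, 6, 7]
0.45 [30, 31, 6, 8, 7, 5, 6, 7, 7, 6, 8, 20, 29, 4, 20, 20, 21]
0.5 [7, 15, 43, 31, 18, 31, 7, 8, 4, 50, 32, 29, 29, 7, 18, 23, 21]
0.55 [5, 32, 42, 34, 39, 44, 35, 6, 6, 7, 7, 30, 31, 8, 6, 7, 7]
0.6 [136, 134, 27, 7, 13, 37, 33, 6, 6, 51, 46, 29, 26, 5, 27, 25, 22]
0.65 [207, 211, 164, 7, 4, 7, 6, 7, 9, 5, 8, 5, 8, 6, 25, 28, 23]
0.7 [0, 0, 112, 6, 5, 19, 18, 7, 7, 8, 5, 5, 7, 5, 23, 25, 7]
0.75 [0, 0, 0, 0, 0, 0, 0, 0, 0, 0, 0, -9, -6, -2, 0, 3, 2]
0.8 [0, 0, 0, 0, 0, 0, 0, 0, 0, 0, 0, 0, 0, 0, 0, 0, 0]
```

View pics/padc.png

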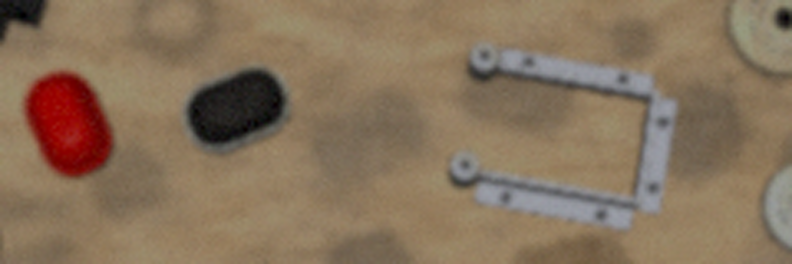

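Confirmed: the black pad with a pale grey sole rim, about (212,153) in the top image, is the one. The red pad at (161,158) stays untouched. Next I'll check the tool frame and the fingers.

Run:
```python
from h import *
from scipy.spatial.transform import Rotation as R
o=env.get_obs(); print(o['tcp_pos'],o['tool_rot'],o['opening'],o['clock']); print(R.from_quat(o['tool_rot']).as_matrix().round(3))
im=env.get_image('wrist'); save(im,'pics/w0.png'); print(im['mount'],im['fx'],im['cx'],im['D'])
```

```text
[0.18861404 0.56959437 0.40468129] [ 1.59202211e-01  9.87245996e-01 -7.61645759e-07 -1.10831704e-05] 0.9970987043903239 0.6
[[-0.949  0.314 -0.   ]
 [ 0.314  0.949  0.   ]
 [ 0.    -0.    -1.   ]]
[[-2.69096829e-04  9.54788960e-01  2.97284325e-01  7.56503164e-02]
 [ 9.99999574e-01  5.19278378e-04 -7.62584935e-04 -1.88132863e-04]
 [-8.82480998e-04  2.97283994e-01 -9.54788693e-01  3.08190716e-02]
 [ 0.00000000e+00  0.00000000e+00  0.00000000e+00  1.00000000e+00]] 268.5508007290823 252.20603620955833 [-0.02430489  0.          0.          0.          0.        ]
```

>>> {"fn": "jog_arm", "kwargs": {"fingers": [0,0,0,0,0,0,0,0], "linear": [[0,0,0],[0,0,0],[0,0,0],[0,0,0],[0,0,0],[0,0,0],[0,0,0],[0,0,0]], "turn": [0,0,0,0,0,0,0,0]}}

```text
clock: 1.45
tcp_pos: [0.1886, 0.5696, 0.4048]
tool_rot: [0.159, 0.987, 0.0, 0.0]
ft_force: [0.1, -0.9, -0.7]
opening: -0.0
```

View pics/w0.png

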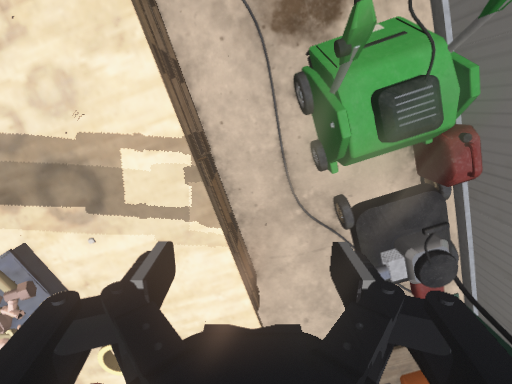

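The wrist view shows the two open fingers at about (160,270) and (345,270), with the bench edge to the right. The fingers are now shut, so I'll measure the tip length from the wrist depth.

```bash
cat >> h.py <<'E'
from scipy.spatial.transform import Rotation as Ro
def wrist():
    o=env.get_obs(); im=env.get_image('wrist')
    T=np.eye(4); T[:3,:3]=Ro.from_quat(o['tool_rot']).as_matrix(); T[:3,3]=o['tcp_pos']
    im['extrinsics']=np.linalg.inv(T@np.array(im['mount'])); return o,im,T
E
python3 - <<'E'
from h import *
o,im,T=wrist(); save(im,'pics/w1.png'); P=cloud(im)
t=(P-T[:3,3])@T[:3,:3]
m=(im['range_z']>0)&(t[...,2]>0.09)&(t[...,2]<0.22)&(abs(t[...,1])<.1)&(abs(t[...,0])<.1)
q=t[m]; print(len(q),q.min(0),q.max(0))
for a in np.arange(.09,.2,.01):
    s=q[(q[:,2]>=a)&(q[:,2]<a+.01)]
    if len(s): print(round(a,2),len(s),s.min(0).round(3),s.max(0).round(3))
E
```

```text
23729 [-0.0123444  -0.06018319  0.09000049] [0.01804534 0.05992505 0.16978322]
0.09 8773 [-0.01 -0.06  0.09] [0.018 0.06  0.1  ]
0.1 5553 [-0.01  -0.053  0.1  ] [0.018 0.053 0.11 ]
0.11 4858 [-0.009 -0.045  0.11 ] [0.015 0.044 0.12 ]
0.12 2470 [-0.012 -0.036  0.12 ] [0.014 0.036 0.13 ]
0.13 759 [-0.011 -0.021  0.13 ] [0.014 0.021 0.14 ]
0.14 517 [ 0.006 -0.014  0.14 ] [0.012 0.014 0.15 ]
0.15 484 [ 0.006 -0.014  0.15 ] [0.012 0.014 0.16 ]
0.16 315 [ 0.006 -0.013  0.16 ] [0.011 0.013 0.17 ]
```

View pics/w1.png

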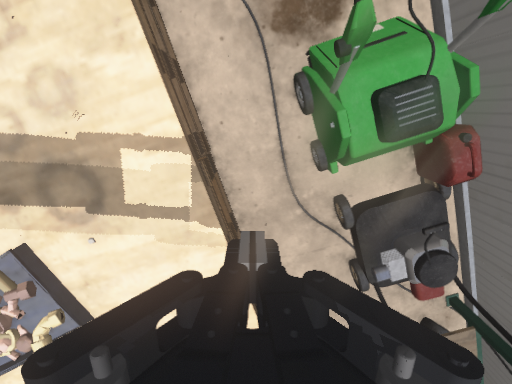

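>>> {"fn": "jog_arm", "kwargs": {"fingers": [0,0,0,0,0,0,0,0,0,0], "linear": [[0,0,0],[0,0,0],[0,0,0],[0,0,0],[0,0,0],[0,0,0],[0,0,0],[0,0,0],[0,0,0],[0,0,0]], "turn": [0.143,0.143,0.143,0.143,0.143,0.143,0.143,0.143,0.143,0.143]}}

```text
clock: 2.5
tcp_pos: [0.1886, 0.5696, 0.4047]
tool_rot: [0.785, 0.619, 0.0, -0.0]
ft_force: [0.1, -0.0, 0.2]
opening: -0.001
```

>>> {"fn": "jog_arm", "kwargs": {"fingers": [0,0,0,0,0,0,0,0,0,0], "linear": [[-3.6,3.1,0],[-3.6,3.1,0],[-3.6,3.1,0],[-3.6,3.1,0],[-3.6,3.1,0],[-3.6,3.1,0],[-3.6,3.1,0],[-3.6,3.1,0],[-3.6,3.1,0],[-3.6,3.1,0]], "turn": [0,0,0,0,0,0,0,0,0,0]}}

```text
clock: 3.5
tcp_pos: [0.4081, 0.1361, 0.4027]
tool_rot: [0.783, 0.621, 0.001, 0.001]
ft_force: [0.8, -0.0, 0.4]
opening: 0.004
```

>>> {"fn": "jog_arm", "kwargs": {"fingers": [0,0,0,0,0,0,0], "linear": [[-2.6,3.0,0],[-2.6,3.0,0],[-2.6,3.0,0],[-2.6,3.0,0],[-2.6,3.0,0],[-2.6,3.0,0],[0,0,0]], "turn": [-0.05,0,0,0,0,0,0]}}

```text
clock: 4.2
tcp_pos: [0.5608, -0.0658, 0.4039]
tool_rot: [0.77, 0.638, 0.002, 0.003]
ft_force: [-0.7, 0.3, -1.0]
opening: -0.0
```

Run:
```python
from h import *
o,im,T=wrist(); print(o['tcp_pos'],o['joint_pos']); save(im,'pics/w2.png'); P=cloud(im)
np.savez('w2.npz',P=P,f=im['frame'],T=T)
for b in env.boxes_of('felt_pad','wrist'): print(b['conf'],np.array(b['bbox'])*[512,384,512,384])
```

```text
[ 0.56082693 -0.0657856   0.40393384] [-1.76811682e-01 -7.32272543e-03  1.33315609e+00 -7.07898153e-04
  1.80944721e+00  8.77114026e-03]
0.84 [204.0832  80.9856 269.7216 154.2144]
0.83 [156.416    0.6912 237.5168  33.408 ]
```

View pics/w2.png

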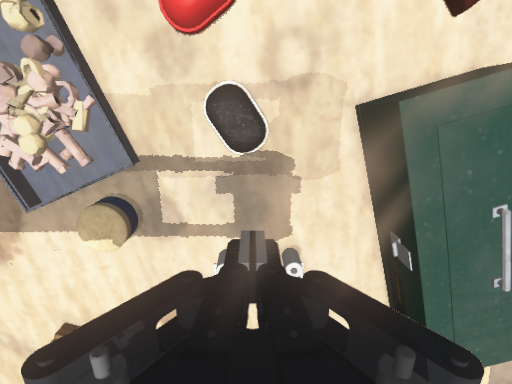

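The wrist view shows the black pad with a white felt rim at about (237,118), red look-alike at (195,10) and paste tin at (105,222). The posts are partly hidden behind the fingers, at (220,262) and (293,263).

```bash
cat >> h.py <<'E'
def padfit(P,box):
    u0,v0,u1,v1=[int(x) for x in box]
    w=P[max(v0-8,0):v1+8,max(u0-8,0):u1+8].reshape(-1,3); w=w[(w[:,2]>0.007)&(w[:,2]<0.06)]
    c,(a,b),an=cv2.minAreaRect((w[:,:2]*1000).astype(np.float32))
    if a<b: a,b,an=b,a,an+90
    mu=w[:,:2].mean(0); ev,V=np.linalg.eigh(np.cov(w[:,:2].T)); v=V[:,1]
    if v[1]>0: v=-v
    yaw=np.degrees(np.arctan2(v[1],v[0]))
    return dict(n=len(w),rectc=np.round(c,1),size=(round(a,1),round(b,1)),rectang=round(an,1),mean=(mu*1000).round(1),yaw=round(yaw,1),zmax=w[:,2].max().round(3))
E
python3 - <<'E'
from h import *
P=np.load('w2.npz')['P']
print(padfit(P,(204,81,270,154)))
E
```

```text
{'n': 3425, 'rectc': array([554.9,   1.8]), 'size': (98.3, 65.1), 'rectang': 113.4, 'mean': array([555.8,   3.3]), 'yaw': np.float64(-66.6), 'zmax': np.float64(0.039)}
```

>>> {"fn": "jog_arm", "kwargs": {"fingers": [0,0,0,0,0,0,0], "linear": [[-4.5,0,0],[-4.5,0,0],[-4.5,0,0],[-4.5,0,0],[-4.5,0,0],[-4.5,0,0],[0,0,0]], "turn": [0,0,0,0,0,0,0]}}

```text
clock: 5.0
tcp_pos: [0.5086, -0.3263, 0.4085]
tool_rot: [0.763, 0.646, 0.005, 0.004]
ft_force: [0.1, 1.2, 0.1]
opening: 0.001
```

Run:
```python
from h import *
o,im,T=wrist(); print(o['tcp_pos'],o['joint_pos']); save(im,'pics/w3.png'); P=cloud(im)
np.savez('w3.npz',P=P,f=im['frame'],T=T)
for b in env.boxes_of('bay','wrist')+env.boxes_of('felt_pad','wrist'): print(b['conf'],np.array(b['bbox'])*[512,384,512,384])
for c in [(.594,-.215),(.498,-.198)]:
    m=(abs(P[...,2]-.045)<.006)&(np.hypot(P[...,0]-c[0],P[...,1]-c[1])<.025)
    w=P[m]; print(m.sum(),cv2.minEnclosingCircle((w[:,:2]*1000).astype(np.float32)) if m.sum() else '', np.median(w[:,2]))
```

```text
[ 0.50862427 -0.32627626  0.40853751] [-0.62876901  0.09871214  1.2158001   0.00783043  1.81686221 -0.46017649]
0.73 [208.6912  53.9136 318.8224 201.216 ]
0.72 [208.2816  56.6016 315.0848 201.984 ]
434 ((594.1914672851562, -215.24484252929688), 13.00632095336914) 0.04497147308671992
439 ((498.455810546875, -198.48072814941406), 12.988842964172363) 0.04497561301459807
```

View pics/w3.png

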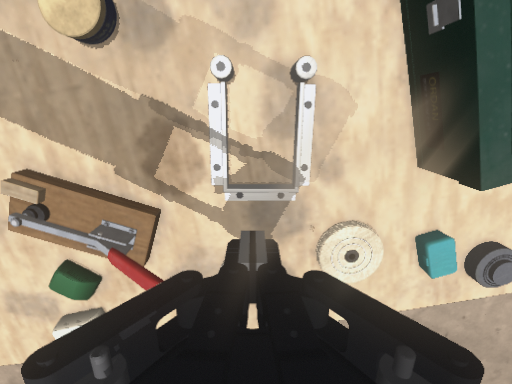

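Measured:
- Posts at (594.2,-215.2) and (498.5,-198.5) mm, 97 mm apart and 45 mm high, so the bay heading is -99.9°.
- Pad at (555,2) mm, 98.3×65.1 mm, heading -66.6°. It is 27 mm off the bay axis on the robot's side.

First I'll push the pad's rear flank away from the robot. This turns it about 33° and centres it.

>>> {"fn": "jog_arm", "kwargs": {"fingers": [0,0,0,0,0,0,0,0,0], "linear": [[4.5,-1.2,0],[4.5,-1.2,0],[4.5,-1.2,0],[4.5,-1.2,0],[4.5,-1.2,0],[4.5,-1.2,0],[4.5,-1.2,0],[0,0,2],[0,0,4]], "turn": [0,0,0,0,0,0,0,0,0]}}

```text
clock: 6.05
tcp_pos: [0.4718, 0.0317, 0.3569]
tool_rot: [0.753, 0.658, 0.016, 0.008]
ft_force: [0.5, -0.4, -0.1]
opening: -0.003
```

```bash
cat > st.py <<'E'
from h import *
import sys
o=env.get_obs(); R=Ro.from_quat(o['tool_rot']).as_matrix(); p=o['tcp_pos']; tip=p+R[:,2]*.173
print('clk',o['clock'],'tip',(tip*1000).round(1),'yaw',np.degrees(np.arctan2(R[1,0],R[0,0])).round(1),'zax',R[:,2].round(3),'F',np.round(o['ft_force'],1))
B=np.array([[-.172,-.985],[.985,-.172]]); O=np.array([546.3,-206.9])
print('tip in bay',(B@(tip[:2]*1000-O)).round(1))
if len(sys.argv)>2:
    d=np.array([float(sys.argv[1]),float(sys.argv[2]),float(sys.argv[3])])/1000-tip
    print('to target in tool cm',(R.T@d*100).round(2))
E
python3 st.py 482 -2 6
```

```text
clk 6.05 tip [477.6  33.2 184. ] yaw 82.3 zax [ 0.033  0.009 -0.999] F [ 0.5 -0.4 -0.1]
tip in bay [-224.7 -109. ]
to target in tool cm [-3.67  0.34 17.77]
```

>>> {"fn": "jog_arm", "kwargs": {"fingers": [0,0,0,0,0,0,0,0,0], "linear": [[-1.8,0,1],[-1.8,0,2.5],[0,0,2.5],[0,0,2.5],[0,0,2.5],[0,0,2.5],[0,0,2],[0,0,1],[0,0,0]], "turn": [0,0,0,0,0,0,0,0,0]}}

```text
clock: 6.95
tcp_pos: [0.4647, 0.016, 0.1839]
tool_rot: [0.742, 0.67, 0.018, 0.006]
ft_force: [0.3, -1.1, 0.2]
opening: -0.002
```

```bash
python3 st.py 482 -2 6
```

```text
clk 6.95 tip [470.7  18.6  11. ] yaw 84.1 zax [ 0.035  0.015 -0.999] F [ 0.3 -1.1  0.2]
tip in bay [-209.1 -113.2]
to target in tool cm [-1.94  1.32  0.51]
```

>>> {"fn": "jog_arm", "kwargs": {"fingers": [0,0,0,0,0], "linear": [[-0.7,0,0.2],[-0.7,0,0.2],[-0.7,0,0],[0,0,0],[0,0,0]], "turn": [0.03,0.03,0,0,0]}}

```text
clock: 7.45
tcp_pos: [0.4628, -0.0058, 0.184]
tool_rot: [0.763, 0.646, 0.021, 0.008]
ft_force: [-0.1, -0.4, 0.3]
opening: -0.001
```

```bash
python3 st.py 501 -1 6
```

```text
clk 7.45 tip [470.1  -3.3  11.2] yaw 80.5 zax [ 0.042  0.014 -0.999] F [-0.1 -0.4  0.3]
tip in bay [-187.4 -110. ]
to target in tool cm [0.73 2.98 0.65]
```

>>> {"fn": "jog_arm", "kwargs": {"fingers": [0,0,0,0,0,0], "linear": [[0,0,0.6],[0.2,0.8,0.2],[0.2,0.8,0],[0.2,0.8,0],[0,0,0],[0,0,0]], "turn": [0,0,0,0,0,0]}}

```text
clock: 8.05
tcp_pos: [0.4908, -0.0035, 0.1768]
tool_rot: [0.763, 0.646, 0.021, 0.008]
ft_force: [-0.2, 0.4, 0.1]
opening: -0.0
```

```bash
python3 st.py 501 -1 6
```

```text
clk 8.05 tip [498.3  -1.    4. ] yaw 80.5 zax [ 0.043  0.014 -0.999] F [-0.2  0.4  0.1]
tip in bay [-194.5  -82.7]
to target in tool cm [ 0.05  0.27 -0.19]
```

>>> {"fn": "jog_arm", "kwargs": {"fingers": [0,0,0,0,0,0,0], "linear": [[0.08,0.4,0],[0.08,0.4,0],[0.08,0.4,0],[0.08,0.4,0],[0.08,0.4,0],[0.05,0.4,0],[0,0,0]], "turn": [0,0,0,0,0,0,0]}}

```text
clock: 8.75
tcp_pos: [0.517, -0.0029, 0.1776]
tool_rot: [0.763, 0.646, 0.021, 0.008]
ft_force: [-0.5, 0.1, -0.2]
opening: -0.0
```

```bash
python3 st.py
python3 - <<'E'
from h import *
o,im,T=wrist(); save(im,'pics/w4.png')
im=env.get_image('top'); save(im,'pics/t4.png'); P=cloud(im)
for b in env.boxes_of('felt_pad','top'): print(b['conf'],np.array(b['bbox'])*[512,384,512,384])
a=cv2.imread('pics/t4.png'); cv2.imwrite('pics/t4c.png',cv2.resize(a[110:230,130:350],None,fx=3.5,fy=3.5,interpolation=cv2.INTER_CUBIC))
E
```

```text
clk 8.75 tip [ 5.242e+02 -4.000e-01  4.700e+00] yaw 80.5 zax [ 0.042  0.015 -0.999] F [-0.5  0.1 -0.2]
tip in bay [-199.6  -57.3]
0.68 [144.9984 140.8128 171.2128 174.4896]
```

View pics/t4c.png

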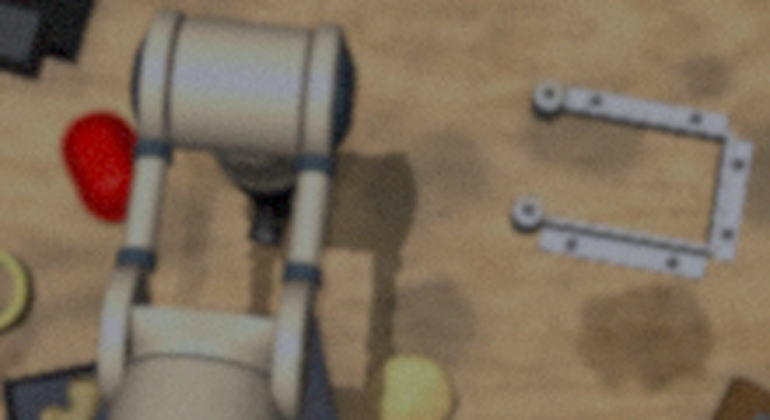

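View pics/w4.png

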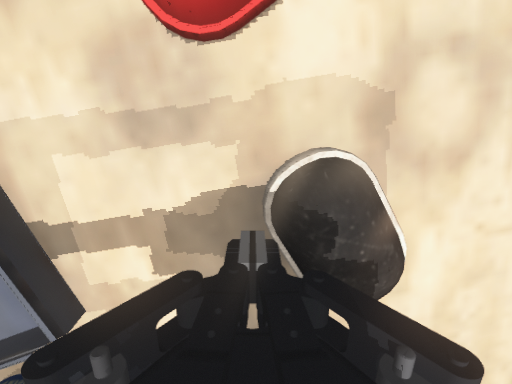

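The wrist view shows the pad right of the fingers, its rear end at (318,150), partly behind the linkage. The top camera is blocked by the arm. I'll fit the pad's known outline to the visible felt edge in the wrist depth.

```bash
cat >> h.py <<'E'
from scipy.optimize import least_squares
BB=np.array([[-.172,-.985],[.985,-.172]]); BO=np.array([.5463,-.2069])
def outl(P,T,c0,rad=.075):
    z=P[...,2]; t=(P-T[:3,3])@T[:3,:3]
    near=(np.hypot(P[...,0]-c0[0],P[...,1]-c0[1])<rad)
    finger=(t[...,2]<.125)|((abs(t[...,0])<.016)&(abs(t[...,1])<.02))
    k=np.ones((3,3),np.uint8)
    fin=cv2.dilate(finger.astype(np.uint8),np.ones((7,7),np.uint8))>0
    hi=near&(z>.006)&(z<.045)&~fin
    lo=(abs(z)<.004)&~fin
    e=hi&(cv2.dilate(lo.astype(np.uint8),k)>0)
    return P[e][:,:2],P[hi]
def sdf(q,p,r):
    c,s=np.cos(p[2]),np.sin(p[2]); d=q-p[:2]
    x=d[:,0]*c+d[:,1]*s; y=-d[:,0]*s+d[:,1]*c
    ax=abs(x)-(.049-r); ay=abs(y)-(.0325-r)
    return np.hypot(np.maximum(ax,0),np.maximum(ay,0))+np.minimum(np.maximum(ax,ay),0)-r
def fit(P,T,p0,r=None):
    q,hi=outl(P,T,p0)
    if r is None:
        s=least_squares(lambda p:sdf(q,p,p[3])*1000,[*p0,.025],loss='soft_l1')
    else:
        s=least_squares(lambda p:sdf(q,p,r)*1000,p0,loss='soft_l1',x_scale=[.01,.01,.1])
    p=s.x; b=BB@(p[:2]-BO)*1000
    print('n',len(q),'pad mm',(p[:2]*1000).round(1),'yaw',np.degrees(p[2]).round(1),'r',p[3:],'rms',np.sqrt(np.mean(s.fun**2)).round(2),'| bay x,y',b.round(1),'dyaw',(np.degrees(p[2])+99.9).round(1), 'zmax',hi[:,2].max().round(3))
    return p,q
E
python3 - <<'E'
from h import *
d=np.load('w2.npz'); p,q=fit(d['P'],d['T'],[.555,.002,np.radians(-66.6)])
E
cat > look.py <<'E'
from h import *
import sys
o,im,T=wrist(); save(im,sys.argv[1]); P=cloud(im); np.savez('last.npz',P=P,T=T)
a=[float(x) for x in sys.argv[2:5]]
fit(P,T,[a[0]/1000,a[1]/1000,np.radians(a[2])],r=.0275)
E
python3 look.py pics/w4b.png 565 -3 -72
```

```text
n 208 pad mm [555.2   1.8] yaw -66.2 r [0.03375033] rms 0.83 | bay x,y [-207.1  -27.1] dyaw 33.7 zmax 0.039
n 298 pad mm [5.718e+02 2.000e-01] yaw -70.3 r [] rms 4.39 | bay x,y [-208.4  -10.5] dyaw 29.6 zmax 0.039
```

```bash
sed -i 's/r=.0275/r=.0325/' look.py
python3 - <<'E'
from h import *
d=np.load('last.npz'); P,T=d['P'],d['T']
p,q=fit(P,T,[.565,-.003,np.radians(-75)],r=.0325)
q,hi=outl(P,T,p); s=sdf(q,p,.0325)*1000
print(np.percentile(s,[0,5,25,50,75,95,100]).round(1))
z=P[...,2]
img=cv2.imread('pics/w4b.png')
for i in range(len(q)):
    v,u=np.unravel_index(np.argmin(np.hypot(P[...,0]-q[i,0],P[...,1]-q[i,1])),z.shape); img[v,u]=(0,255,0) if abs(s[i])<2 else (0,0,255)
cv2.imwrite('pics/e4.png',img[100:330,180:460].repeat(2,0).repeat(2,1))
E
```

```text
n 298 pad mm [571.6   2. ] yaw -69.9 r [] rms 3.33 | bay x,y [-210.1  -11. ] dyaw 30.0 zmax 0.039
[-10.8  -7.9  -1.3  -0.4   0.2   1.1   2.4]
```

View pics/e4.png

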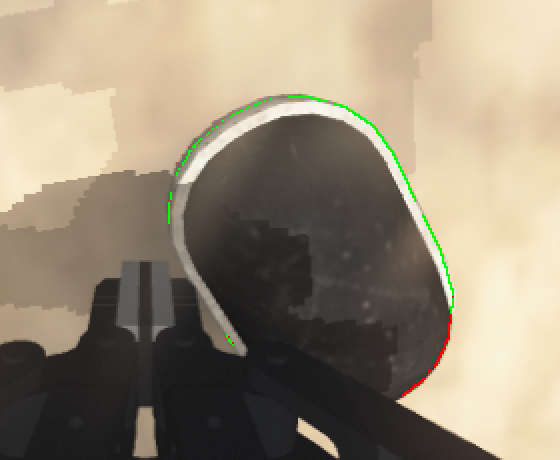

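The edge fit works: green is the real sole edge, while the red points are dome occlusion, which I'll filter out. The pad is now at bay (-209,-11) mm, still yawed about 30°. A single side push turns it little, so I'll straddle it with open fingertips (wider than the pad, no grip) and turn it by nudging both flanks. First I'll back off, rise and open.

>>> {"fn": "jog_arm", "kwargs": {"fingers": [0,0,0,0,0,1,1,1,1,1], "linear": [[0,-0.8,0],[0,-0.4,0],[0,0,-2],[0,0,-3],[0,0,-3],[0,0,-1.5],[0.3,1.5,0],[0.3,1.5,0],[0.3,1.5,0],[0,0,0]], "turn": [0,0,0,0,0,-0.1,-0.14,-0.14,-0.14,0]}}

```text
clock: 9.95
tcp_pos: [0.5401, 0.0111, 0.2782]
tool_rot: [0.564, 0.826, 0.018, 0.013]
ft_force: [-1.4, 0.2, -0.4]
opening: 0.849
```

```bash
sed -i 's/lo=(abs(z)<.004)/lo=(abs(z)<.004)/; s/e=hi&(cv2/e=hi\&(z<.018)\&(cv2/' h.py
python3 - <<'E'
from h import *
d=np.load('last.npz'); fit(d['P'],d['T'],[.565,-.003,np.radians(-75)],r=.0325)
E
python3 st.py 571.5 1.5 20
python3 look.py pics/w5.png 571 1 -70
python3 - <<'E'
from h import *
d=np.load('last.npz'); P,T=d['P'],d['T']; t=(P-T[:3,3])@T[:3,:3]
m=(t[...,2]>0.09)&(t[...,2]<0.19)&(abs(t[...,1])<.07)&(abs(t[...,0])<.03)&(P[...,2]>.05)
q=t[m]
for a in np.arange(.09,.19,.01):
    for sg in (1,-1):
        s=q[(q[:,2]>=a)&(q[:,2]<a+.01)&(q[:,1]*sg>0)]
        if len(s): print(round(a,2),sg,len(s),s.min(0).round(3),s.max(0).round(3))
E
```

```text
n 241 pad mm [572.3   1.4] yaw -68.6 r [] rms 0.52 | bay x,y [-209.6  -10.2] dyaw 31.3 zmax 0.039
clk 9.95 tip [547.5  13.7 105.4] yaw 111.4 zax [ 0.042  0.015 -0.999] F [-1.4  0.2 -0.4]
tip in bay [-217.5  -36.8]
to target in tool cm [-1.99  1.41  8.61]
n 201 pad mm [572.8   1.7] yaw -67.2 r [] rms 0.53 | bay x,y [-210.    -9.8] dyaw 32.7 zmax 0.038
0.09 1 4710 [-0.013  0.     0.09 ] [0.018 0.069 0.1  ]
0.09 -1 4660 [-0.013 -0.069  0.09 ] [ 0.018 -0.     0.1  ]
0.1 1 2782 [-0.013  0.005  0.1  ] [0.018 0.069 0.11 ]
0.1 -1 2849 [-0.013 -0.068  0.1  ] [ 0.018 -0.005  0.11 ]
0.11 1 2572 [-0.013  0.032  0.11 ] [0.014 0.069 0.12 ]
0.11 -1 2524 [-0.013 -0.068  0.11 ] [ 0.014 -0.032  0.12 ]
0.12 1 541 [-0.003  0.036  0.12 ] [0.014 0.063 0.13 ]
0.12 -1 526 [-0.002 -0.063  0.12 ] [ 0.014 -0.036  0.13 ]
0.13 1 540 [-0.011  0.036  0.13 ] [0.012 0.05  0.14 ]
0.13 -1 540 [-0.011 -0.05   0.13 ] [ 0.011 -0.035  0.14 ]
0.14 1 499 [-0.011  0.036  0.14 ] [0.011 0.05  0.15 ]
0.14 -1 499 [-0.012 -0.05   0.14 ] [ 0.011 -0.035  0.15 ]
0.15 1 356 [-0.012  0.036  0.15 ] [0.011 0.05  0.16 ]
0.15 -1 374 [-0.012 -0.05   0.15 ] [ 0.012 -0.035  0.16 ]
0.16 1 90 [-0.011  0.036  0.16 ] [0.011 0.042 0.165]
0.16 -1 102 [-0.012 -0.042  0.16 ] [ 0.011 -0.036  0.165]
```

View pics/w5.png

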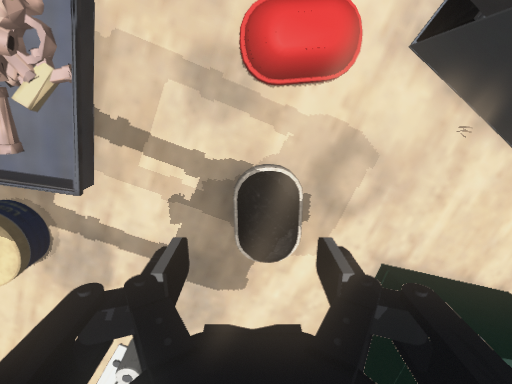

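The pad at (572.5,1.6) mm, yaw -67.5°, is agreed by two views, and sits centred between the open fingers in the image at (268,213). The opening of 0.85 gives a 72 mm gap with tips at 165 mm. I'll move over it and descend.

>>> {"fn": "jog_arm", "kwargs": {"fingers": [1,1,1,1,1,1,1], "linear": [[-0.7,0.5,0],[-0.7,0.5,0],[-0.6,0.4,0],[0,0,2],[0,0,2],[0,0,1],[0,0,0]], "turn": [-0.02,0,0,0,0,0,0]}}

```text
clock: 10.7
tcp_pos: [0.5631, -0.0056, 0.2278]
tool_rot: [0.562, 0.827, 0.017, 0.014]
ft_force: [-0.4, 0.5, -0.4]
opening: 0.997
```

```bash
python3 st.py 572.5 1.6 -2; python3 look.py pics/w6.png 572 1 -67
```

```text
clk 10.7 tip [570.4  -3.4  55. ] yaw 111.7 zax [ 0.042  0.013 -0.999] F [-0.4  0.5 -0.4]
tip in bay [-204.6  -11.2]
to target in tool cm [0.41 0.13 5.71]
n 284 pad mm [572.9   1.6] yaw -68.0 r [] rms 0.48 | bay x,y [-209.9   -9.7] dyaw 31.9 zmax 0.039
```

View pics/w6.png

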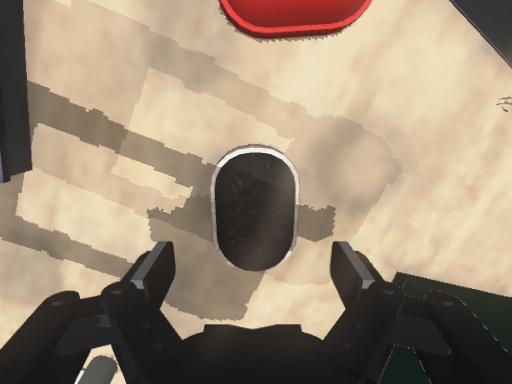

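>>> {"fn": "jog_arm", "kwargs": {"fingers": [1,1,1,1,1,1,0.83,0.83,0.83], "linear": [[0.4,0.15,0],[0,0,1.5],[0,0,1.5],[0,0,1.5],[0,0,1.0],[0,0,0],[0,0,0],[0,0,0],[0,0,0]], "turn": [0,0,0,0,0,0,0,0,0]}}

```text
clock: 11.65
tcp_pos: [0.5664, -0.0002, 0.1711]
tool_rot: [0.562, 0.827, 0.018, 0.015]
ft_force: [0.4, -0.6, 0.1]
opening: 0.829
```

```bash
python3 st.py 572.5 1.6 -2; python3 look.py pics/w7.png 572 1 -67
```

```text
clk 11.65 tip [574.3   2.   -1.7] yaw 111.6 zax [ 0.046  0.013 -0.999] F [ 0.4 -0.6  0.1]
tip in bay [-210.6   -8.3]
to target in tool cm [ 0.03 -0.19  0.02]
n 411 pad mm [572.6   1.7] yaw -68.5 r [] rms 4.79 | bay x,y [-210.    -9.9] dyaw 31.4 zmax 0.045
```

View pics/w7.png

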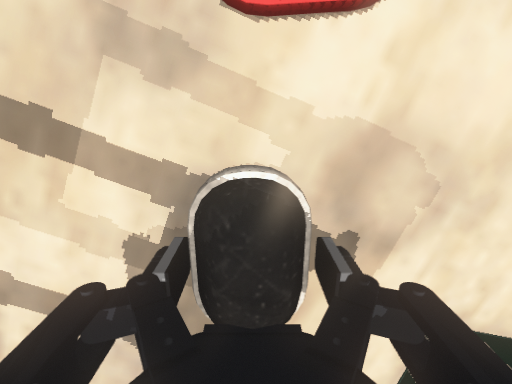

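The pad sits loosely between the open fingertips. Now I'll turn clockwise.

>>> {"fn": "jog_arm", "kwargs": {"fingers": [0.83,0.83,0.83,0.83,0.83,0.83,0.83,0.83,0.83,0.83], "linear": [[0,0,0],[0,0,0],[0,0,0],[0,0,0],[0,0,0],[0,0,0],[0,0,0],[0,0,0],[0,0,0],[0,0,0]], "turn": [0.07,0.07,0.07,0.07,0.07,0.07,0.07,0.07,0.07,0]}}

```text
clock: 12.7
tcp_pos: [0.5679, -0.0007, 0.1774]
tool_rot: [0.798, 0.602, 0.026, 0.012]
ft_force: [-0.2, -0.1, -0.5]
opening: 0.831
```

```bash
python3 - <<'E'
import re
s=open('h.py').read()
s=s.replace("finger=(t[...,2]<.125)|((abs(t[...,0])<.016)&(abs(t[...,1])<.02))","finger=(t[...,2]<.125)|((abs(t[...,0])<.016)&(abs(t[...,1])<(hw+.016))&(abs(t[...,1])>hw-.004))")
s=s.replace("def outl(P,T,c0,rad=.075):","def outl(P,T,c0,rad=.075):\n    hw=float(env.get_obs()['opening'])*.0425\n    if hw<.005: hw=.004")
open('h.py','w').write(s)
E
python3 st.py; python3 look.py pics/w8.png 574 2 -90
```

```text
clk 12.7 tip [577.5   1.3   4.7] yaw 74.1 zax [ 0.055  0.011 -0.998] F [-0.2 -0.1 -0.5]
tip in bay [-210.4   -5.1]
n 233 pad mm [578.1   4.2] yaw -89.6 r [] rms 0.43 | bay x,y [-213.4   -5. ] dyaw 10.3 zmax 0.039
```

View pics/w8.png

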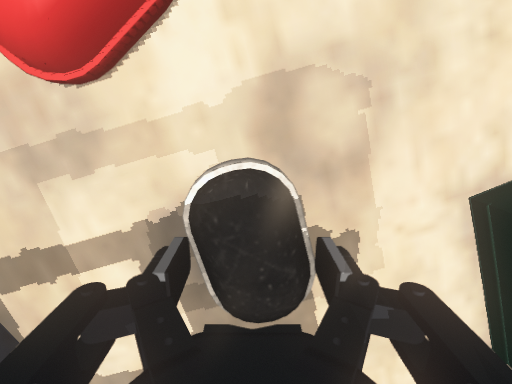

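>>> {"fn": "jog_arm", "kwargs": {"fingers": [0.83,0.83,0.83,0.83,0.83,0.83], "linear": [[0,0,0.7],[0,0,0],[0,0,0],[0,0,0],[0,0,0],[0,0,0]], "turn": [0,0.06,0.06,0.06,0.02,0]}}

```text
clock: 13.35
tcp_pos: [0.5688, -0.0007, 0.1701]
tool_rot: [0.853, 0.521, 0.028, 0.01]
ft_force: [-0.2, 0.1, 1.5]
opening: 0.827
```

```bash
python3 st.py; python3 look.py pics/w9.png 578 4 -98
```

```text
clk 13.35 tip [578.9   1.2  -2.6] yaw 62.9 zax [ 0.058  0.011 -0.998] F [-0.2  0.1  1.5]
tip in bay [-210.6   -3.7]
n 258 pad mm [579.8   4.1] yaw -102.3 r [] rms 0.44 | bay x,y [-213.6   -3.3] dyaw -2.4 zmax 0.039
```

The pad is now yawed only -2.4° to the bay, 3 mm off axis. I'll turn back to neutral, open, lift clear and go behind its rear end.

>>> {"fn": "jog_arm", "kwargs": {"fingers": [0.85,0.9,1,1,1,1,1,1,1], "linear": [[0,0,0],[0,0,0],[0,0,0],[0,0,0],[0,0,-1],[0,0,-2],[0,0,-2.5],[0,0,-2],[0,0,0]], "turn": [-0.08,-0.08,-0.08,-0.06,0,0,0,0,0]}}

```text
clock: 14.3
tcp_pos: [0.5638, -0.0016, 0.2468]
tool_rot: [0.76, 0.649, 0.025, 0.014]
ft_force: [-0.1, 0.2, 0.9]
opening: 0.998
```

```bash
python3 st.py 591.5 72.5 60; python3 look.py pics/w10.png 580 4 -102
```

```text
clk 14.3 tip [5.734e+02 3.000e-01 7.410e+01] yaw 81.0 zax [ 0.055  0.011 -0.998] F [-0.1  0.2  0.9]
tip in bay [-208.8   -9. ]
to target in tool cm [7.38 0.58 1.59]
n 226 pad mm [579.8   4.1] yaw -103.0 r [] rms 0.51 | bay x,y [-213.6   -3.3] dyaw -3.1 zmax 0.039
```

View pics/w10.png

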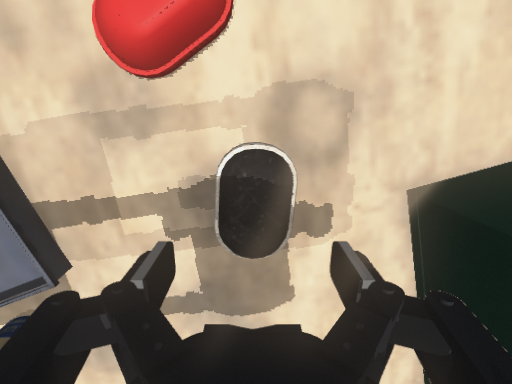

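>>> {"fn": "jog_arm", "kwargs": {"fingers": [0.3,0.3,0.3,0.3,0.3,0.3,0.3,0.3], "linear": [[1.5,0.1,0],[2,0.2,0],[2,0.2,0],[1.5,0.1,0],[0.5,0,0],[0,0,0],[0,0,0],[0,0,0]], "turn": [0,0,0,0,0,0,0,0]}}

```text
clock: 15.15
tcp_pos: [0.5806, 0.0772, 0.2385]
tool_rot: [0.761, 0.649, 0.02, 0.009]
ft_force: [0.4, -0.7, 0.1]
opening: 0.301
```

```bash
python3 st.py 591.5 72.5 5
python3 - <<'E'
from h import *
o,im,T=wrist(); save(im,'pics/w11.png'); P=cloud(im); t=(P-T[:3,3])@T[:3,:3]
m=(t[...,2]>0.1)&(t[...,2]<0.2)&(abs(t[...,1])<.07)&(abs(t[...,0])<.02)&(P[...,2]>.05)
q=t[m]
for a in np.arange(.1,.19,.01):
    s=q[(q[:,2]>=a)&(q[:,2]<a+.01)&(q[:,1]>0)]
    if len(s): print(round(a,2),len(s),s.min(0).round(3),s.max(0).round(3))
E
```

```text
clk 15.15 tip [587.8  79.1  65.6] yaw 80.9 zax [ 0.042  0.011 -0.999] F [ 0.4 -0.7  0.1]
tip in bay [-288.9   -8.3]
to target in tool cm [-0.7   0.23  6.06]
0.1 2492 [-0.013  0.005  0.1  ] [0.018 0.057 0.11 ]
0.11 2742 [-0.013  0.013  0.11 ] [0.014 0.052 0.12 ]
0.12 1101 [-0.012  0.014  0.12 ] [0.014 0.047 0.13 ]
0.13 465 [-0.011  0.013  0.13 ] [0.013 0.035 0.14 ]
0.14 334 [-0.011  0.013  0.14 ] [0.012 0.027 0.15 ]
0.15 301 [-0.011  0.013  0.15 ] [0.012 0.027 0.16 ]
0.16 210 [-0.01   0.013  0.16 ] [0.011 0.027 0.17 ]
0.17 12 [-0.009  0.013  0.17 ] [0.01  0.013 0.174]
```

View pics/w11.png

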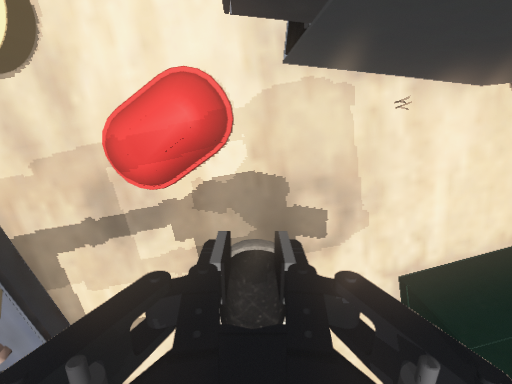

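>>> {"fn": "jog_arm", "kwargs": {"fingers": [0.3,0.3,0.3,0.3,0.3,0.3,0.3], "linear": [[0,0.4,1],[0,0.3,2],[0,0,2],[0,0,1.1],[0,0,0],[0,0,0],[0,0,0]], "turn": [0,0,0,0,0,0,0]}}

```text
clock: 15.9
tcp_pos: [0.5915, 0.0735, 0.1755]
tool_rot: [0.762, 0.647, 0.02, 0.01]
ft_force: [0.3, -0.4, -0.1]
opening: 0.299
```

```bash
python3 st.py 591.5 72.5 5
```

```text
clk 15.9 tip [599.2  75.3   2.6] yaw 80.7 zax [ 0.045  0.011 -0.999] F [ 0.3 -0.4 -0.1]
tip in bay [-287.1    3.6]
to target in tool cm [-0.4  -0.7  -0.27]
```

>>> {"fn": "jog_arm", "kwargs": {"fingers": [0.3,0.3,0.3,0.3,0.3,0.3,0.3,0.3], "linear": [[0,-0.4,-0.3],[-0.7,0,0],[-0.7,0,0],[-0.8,0,0],[-0.8,0,0],[-0.8,0,0],[-0.8,0,0],[0,0,0]], "turn": [0,0,0,0,0,0,0,0]}}

```text
clock: 16.7
tcp_pos: [0.5796, 0.0244, 0.1813]
tool_rot: [0.762, 0.647, 0.023, 0.012]
ft_force: [-0.3, 0.4, 0.0]
opening: 0.298
```

```bash
python3 st.py;  python3 look.py pics/w12.png 575 -17 -102
```

```text
clk 16.7 tip [588.3  26.3   8.5] yaw 80.6 zax [ 0.05   0.011 -0.999] F [-0.3  0.4  0. ]
tip in bay [-237.     1.2]
n 1 pad mm [569.6 -26.5] yaw -101.7 r [] rms 0.0 | bay x,y [-181.7   -8. ] dyaw -1.8 zmax 0.037
```

View pics/w12.png

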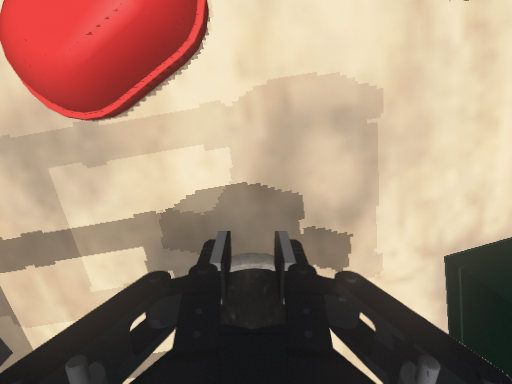

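```bash
cat > side.py <<'E'
from h import *
import sys
im=env.get_image('side'); save(im,sys.argv[1]); a=cv2.imread(sys.argv[1])
cv2.imwrite(sys.argv[1],cv2.resize(a[110:260,180:380],None,fx=4,fy=4,interpolation=cv2.INTER_CUBIC))
E
python3 side.py pics/s1.png
```

```text
(no output)
```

View pics/s1.png

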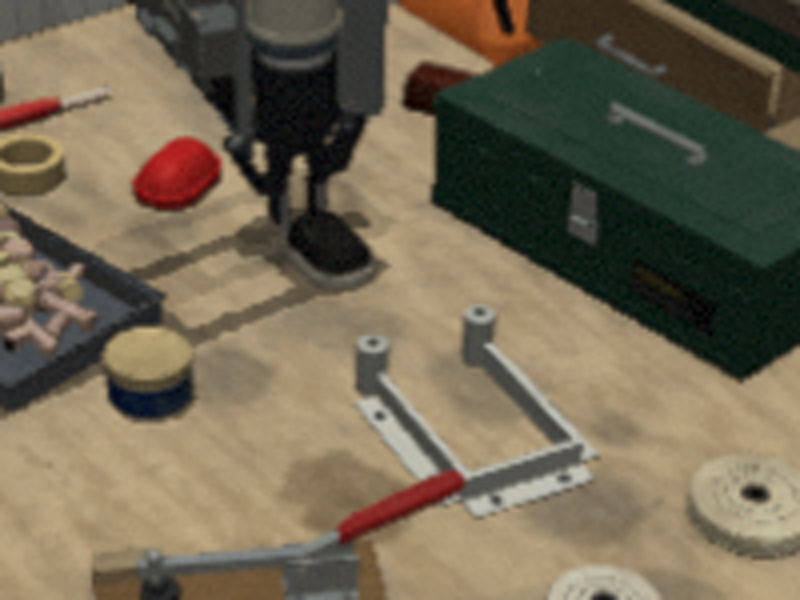

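The side view clearly shows the pad ahead of the fingertips at about (330,250), with open mouth posts at (370,365) and (478,335). I'll fit the sole edge from the side depth.

```bash
cat >> h.py <<'E'
def sidefit(im,p0,tip):
    P=cloud(im); z=P[...,2]
    near=(np.hypot(P[...,0]-p0[0],P[...,1]-p0[1])<.07)
    fingers=np.hypot(P[...,0]-tip[0],P[...,1]-tip[1])<.035
    pts=P[near&(z>.012)&(z<.05)]
    f=im['frame'].astype(int); 
    # felt/dome pixels by depth height; edge with bench on near side
    lo=(abs(z)<.005); hi=near&(z>.005)&(z<.02)
    e=hi&(cv2.dilate(lo.astype(np.uint8),np.ones((3,3),np.uint8))>0)&~fingers
    q=P[e][:,:2]; q=q[abs(sdf(q,p0,.0325))<.02]
    top=P[near&(z>.02)&(z<.045)&~fingers][:,:2]
    # edge points on outline; dome points inside outline inset 3mm
    def res(p):
        return np.r_[sdf(q,p,.0325)*1000, np.maximum(sdf(top,p,.0325)+.003,0)*1000*.5]
    s=least_squares(res,p0,loss='soft_l1',x_scale=[.01,.01,.1]); p=s.x
    b=BB@(p[:2]-BO)*1000
    print('side n',len(q),len(top),'pad',(p[:2]*1000).round(1),'bay',b.round(1),'dyaw',(np.degrees(p[2])+99.9).round(1),'edge rms',np.sqrt(np.mean((sdf(q,p,.0325)*1000)**2)).round(2))
    return p
E
cat > side.py <<'E'
from h import *
import sys
im=env.get_image('side'); fn=sys.argv[1]; save(im,fn); a=cv2.imread(fn)
cv2.imwrite(fn,cv2.resize(a[110:260,180:380],None,fx=4,fy=4,interpolation=cv2.INTER_CUBIC))
b=np.array([float(sys.argv[2]),float(sys.argv[3])])/1000
o=env.get_obs(); R=Ro.from_quat(o['tool_rot']).as_matrix(); tip=o['tcp_pos']+.173*R[:,2]
sidefit(im,[*(BO+BB.T@b),np.radians(float(sys.argv[4])-99.9)],tip)
E
python3 - <<'E'
from h import *
im=dict(np.load('side0.npz')); sidefit(im,[.56,.006,np.radians(-75)],[0,0,0])
E
python3 side.py pics/s2.png -180 -2 -3;python3 side.py pics/s2.png -178 2 3
```

```text
side n 52 204 pad [555.4  -0.7] bay [-204.6  -26.5] dyaw 31.4 edge rms 2.08
side n 45 195 pad [580.2 -33.3] bay [-176.9    3.5] dyaw -0.4 edge rms 2.27
side n 46 187 pad [581.2 -32.6] bay [-177.7    4.4] dyaw 1.5 edge rms 2.52
```

>>> {"fn": "jog_arm", "kwargs": {"fingers": [0.3,0.3,0.3,0.3,0.3,0.3,0.3,0.3], "linear": [[-0.4,-0.1,0.5],[-0.8,0,0.1],[-0.8,0,0.1],[-0.8,0,0.1],[-0.8,0,0.1],[-0.8,0,0.1],[-0.8,0,0.1],[0,0,0]], "turn": [0,0,0,0,0,0,0,0]}}

```text
clock: 17.7
tcp_pos: [0.5727, -0.0261, 0.1743]
tool_rot: [0.761, 0.648, 0.03, 0.013]
ft_force: [-0.1, -0.8, 1.1]
opening: 0.299
```

```bash
python3 st.py;  python3 side.py pics/s3.png -130 0 0
```

```text
clk 17.7 tip [583.4 -22.8   1.6] yaw 80.9 zax [ 0.062  0.019 -0.998] F [-0.1 -0.8  1.1]
tip in bay [-187.7    4.9]
side n 53 203 pad [576.3 -81.2] bay [-129.     7.9] dyaw 1.2 edge rms 2.09
```

View pics/s3.png

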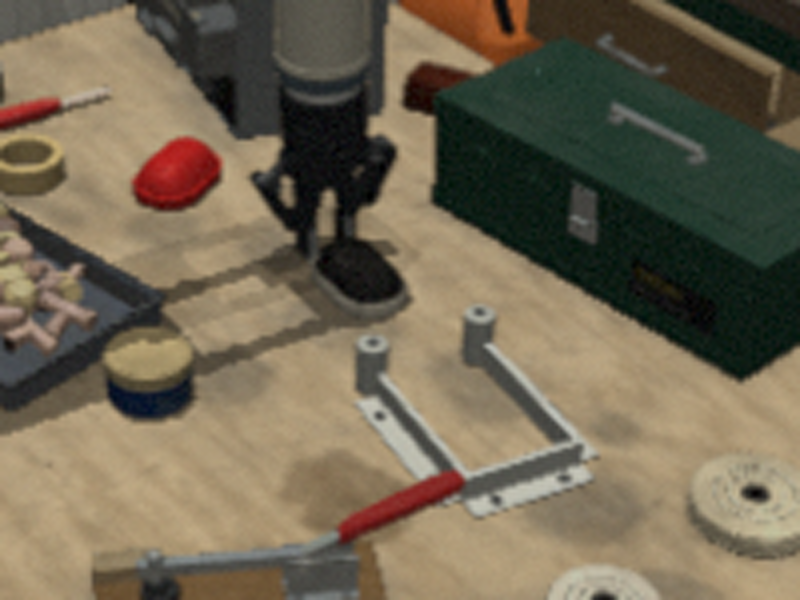

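The pad is about 5 mm off axis. I'll back off, take an accurate wrist look from above, and nudge it with the straddle if needed.

>>> {"fn": "jog_arm", "kwargs": {"fingers": [0.3,0.3,0.3,0.5,1,1,1,1,1,1], "linear": [[1,0,-0.2],[1,0,-0.5],[0,0,-2],[0,0,-2.5],[0,0,-2.5],[-1.5,-0.2,0],[-2,0,0],[-1.5,0,0],[0,0,0],[0,0,0]], "turn": [0,0,0,0,0,0,0,0,0,0]}}

```text
clock: 18.75
tcp_pos: [0.5599, -0.0523, 0.2485]
tool_rot: [0.759, 0.65, 0.026, 0.01]
ft_force: [1.2, 0.3, -0.1]
opening: 1.001
```

```bash
python3 st.py 576 -81 60;  python3 look.py pics/w13.png 576 -81 -99
```

```text
clk 18.75 tip [568.9 -49.   75.7] yaw 81.2 zax [ 0.052  0.019 -0.998] F [ 1.2  0.3 -0.1]
tip in bay [-159.4   -4.9]
to target in tool cm [-3.09  1.12  1.55]
n 193 pad mm [575.9 -79.4] yaw -95.1 r [] rms 0.53 | bay x,y [-130.6    7.2] dyaw 4.8 zmax 0.039
```

View pics/w13.png

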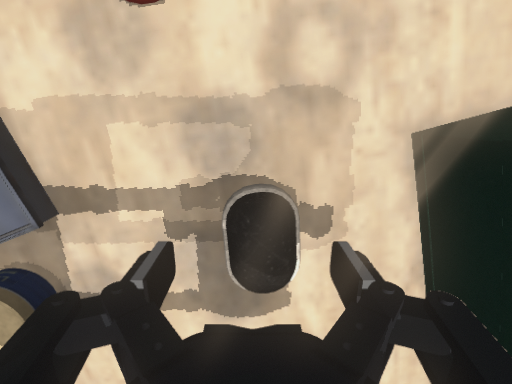

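>>> {"fn": "jog_arm", "kwargs": {"fingers": [1,1,1,1,1,1,1,1], "linear": [[-1.0,0.3,0],[-1.3,0.4,0],[-1.0,0.1,0],[0,0,1],[0,0,1.3],[0,0,0.7],[0,0,0],[0,0,0]], "turn": [-0.04,-0.04,0,0,0,0,0,0]}}

```text
clock: 19.6
tcp_pos: [0.5653, -0.0822, 0.2111]
tool_rot: [0.732, 0.681, 0.024, 0.007]
ft_force: [0.1, 0.1, -0.9]
opening: 1.001
```

```bash
python3 st.py 576 -79.4 -2; python3 look.py pics/w14.png 576 -79 -95
```

```text
clk 19.6 tip [573.1 -78.3  38.3] yaw 85.9 zax [ 0.045  0.022 -0.999] F [ 0.1  0.1 -0.9]
tip in bay [-131.2    4.3]
to target in tool cm [-0.19  0.12  4.03]
n 253 pad mm [576.  -79.8] yaw -95.0 r [] rms 0.44 | bay x,y [-130.3    7.4] dyaw 4.9 zmax 0.039
```

>>> {"fn": "jog_arm", "kwargs": {"fingers": [1,1,1,1,0.9,0.83,0.83,0.83], "linear": [[-0.1,0,1.2],[0,0,1.5],[0,0,1.0],[0,0,0.2],[0,0,0],[0,0,0],[0,0,0],[0,0,0]], "turn": [0,0,0,0,0.05,0.05,0,0]}}

```text
clock: 20.45
tcp_pos: [0.5669, -0.082, 0.1672]
tool_rot: [0.765, 0.643, 0.024, 0.005]
ft_force: [0.3, 0.1, 0.3]
opening: 0.834
```

```bash
python3 st.py 576 -79.4 -2; python3 look.py pics/w14.png 576 -79 -95
```

```text
clk 20.45 tip [574.4 -78.1  -5.6] yaw 80.1 zax [ 0.044  0.023 -0.999] F [0.3 0.1 0.3]
tip in bay [-131.7    5.5]
to target in tool cm [-0.09  0.19 -0.35]
n 203 pad mm [575.9 -79.5] yaw -94.7 r [] rms 0.39 | bay x,y [-130.6    7.2] dyaw 5.2 zmax 0.039
```

>>> {"fn": "jog_arm", "kwargs": {"fingers": [0.83,0.83,0.83,0.83,0.83,0.83], "linear": [[0,-0.2,-0.3],[0,-0.2,0],[0,-0.2,0],[0,-0.2,0],[0,0,0],[0,0,0]], "turn": [0,0,0,0,0,0]}}

```text
clock: 21.1
tcp_pos: [0.5584, -0.0807, 0.171]
tool_rot: [0.765, 0.644, 0.025, 0.006]
ft_force: [0.6, -0.5, -0.2]
opening: 0.828
```

```bash
python3 st.py ; python3 look.py pics/w15.png 573 -79 -97
```

```text
clk 21.1 tip [566.3 -76.8  -1.8] yaw 80.2 zax [ 0.046  0.022 -0.999] F [ 0.6 -0.5 -0.2]
tip in bay [-131.6   -2.6]
n 207 pad mm [569.  -77.7] yaw -96.9 r [] rms 0.42 | bay x,y [-131.2    0.2] dyaw 3.0 zmax 0.039
```

>>> {"fn": "jog_arm", "kwargs": {"fingers": [0.83,0.83,0.83,0.83,0.83,0.83,0.83], "linear": [[0,0.28,0],[0,0,0],[0,0,0],[0,0,0],[0,0,0],[0,0,0],[0,0,0]], "turn": [0,0.06,0.06,0.06,0.06,0.03,0]}}

```text
clock: 21.85
tcp_pos: [0.5621, -0.0814, 0.1707]
tool_rot: [0.847, 0.53, 0.025, 0.002]
ft_force: [-0.6, 1.0, 1.3]
opening: 0.828
```

```bash
python3 st.py ; python3 look.py pics/w15.png 573 -79 -97
```

```text
clk 21.85 tip [569.7 -77.4  -2.1] yaw 64.1 zax [ 0.044  0.023 -0.999] F [-0.6  1.   1.3]
tip in bay [-131.6    0.8]
n 251 pad mm [569.9 -77.7] yaw -102.1 r [] rms 0.42 | bay x,y [-131.3    1. ] dyaw -2.2 zmax 0.039
```

>>> {"fn": "jog_arm", "kwargs": {"fingers": [0.86,0.95,1,1,1,1,1,1,1], "linear": [[0,0,0],[0,0,0],[0,0,0],[0,0,0],[0,0,-1.5],[0,0,-2.5],[0,0,-2.5],[0,0,-1],[0,0,0]], "turn": [-0.08,-0.08,-0.08,-0.04,0,0,0,0,0]}}

```text
clock: 22.8
tcp_pos: [0.5591, -0.0832, 0.2505]
tool_rot: [0.76, 0.649, 0.024, 0.005]
ft_force: [0.6, 0.2, -0.3]
opening: 1.002
```

>>> {"fn": "jog_arm", "kwargs": {"fingers": [0.2,0.2,0.2,0.2,0.2,0.2,0.2,0.2], "linear": [[1.5,0.2,0],[2,0.2,0],[2,0.1,0],[2,0,0],[0.8,0,0],[0,0,0],[0,0,0],[0,0,0]], "turn": [0,0,0,0,0,0,0,0]}}

```text
clock: 23.6
tcp_pos: [0.577, 0.0045, 0.2459]
tool_rot: [0.761, 0.649, 0.021, 0.001]
ft_force: [0.0, 0.5, 0.1]
opening: 0.199
```

```bash
python3 - <<'E'
from h import *
print(BO+BB.T@np.array([-.203,.0025]))
E
python3 st.py 581.8 -6.5 4 ; python3 side.py pics/s4.png -131 1 -2
```

```text
[ 0.5836785 -0.007375 ]
clk 23.6 tip [582.8   8.8  73. ] yaw 80.9 zax [ 0.033  0.025 -0.999] F [0.  0.5 0.1]
tip in bay [-218.7   -1.2]
to target in tool cm [-1.73 -0.05  6.86]
side n 50 207 pad [570.5 -81. ] bay [-128.2    2.2] dyaw -5.6 edge rms 2.14
```

>>> {"fn": "jog_arm", "kwargs": {"fingers": [0.2,0.2,0.2,0.2,0.2,0.2,0.2], "linear": [[-0.2,0.1,1.0],[0,0,2],[0,0,2],[0,0,1.3],[0,0,0.4],[0,0,0],[0,0,0]], "turn": [0,0,0,0,0,0,0]}}

```text
clock: 24.35
tcp_pos: [0.5801, -0.0002, 0.1753]
tool_rot: [0.763, 0.647, 0.021, 0.002]
ft_force: [-0.3, 0.1, -0.3]
opening: 0.199
```

```bash
python3 st.py 583.7 -7.4 5
```

```text
clk 24.35 tip [586.    3.9   2.4] yaw 80.6 zax [ 0.035  0.024 -0.999] F [-0.3  0.1 -0.3]
tip in bay [-214.5    2.9]
to target in tool cm [-1.15 -0.04 -0.29]
```

>>> {"fn": "jog_arm", "kwargs": {"fingers": [0.2,0.2,0.2,0.2,0.2,0.2,0.2,0.2,0.2], "linear": [[-0.7,0,-0.2],[-0.8,0,0],[-0.8,-0.05,0.05],[-0.8,-0.05,0.05],[-0.8,-0.05,0.05],[-0.8,-0.05,0.05],[-0.8,-0.05,0.05],[-0.8,-0.05,0.05],[0,0,0]], "turn": [0,0,0,0,0,0,0,0,0]}}

```text
clock: 25.25
tcp_pos: [0.5667, -0.0678, 0.1763]
tool_rot: [0.763, 0.646, 0.023, 0.005]
ft_force: [0.3, 1.2, -0.0]
opening: 0.204
```

```bash
python3 st.py ; python3 side.py pics/s5.png -90 1 -2
```

```text
clk 25.25 tip [573.9 -63.8   3.5] yaw 80.6 zax [ 0.041  0.023 -0.999] F [ 0.3  1.2 -0. ]
tip in bay [-145.7    2.6]
side n 42 207 pad [ 566.  -124.6] bay [-84.4   5.2] dyaw -1.2 edge rms 1.71
```

View pics/s5.png

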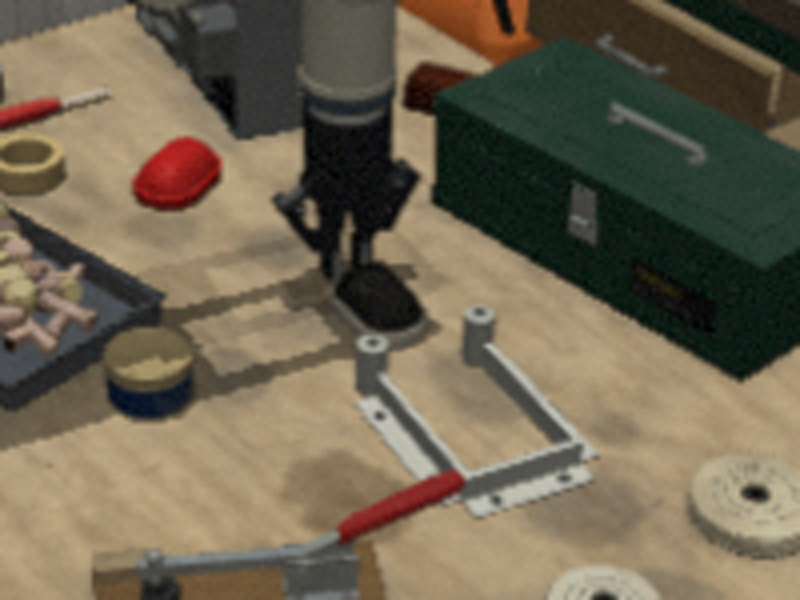

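>>> {"fn": "jog_arm", "kwargs": {"fingers": [0.2,0.2,0.2,0.2,0.2], "linear": [[-0.8,0,0.05],[-0.8,0,0.05],[-0.8,0,0.05],[-0.8,0,0.05],[0,0,0]], "turn": [0,0,0,0,0]}}

```text
clock: 25.8
tcp_pos: [0.5619, -0.1007, 0.1742]
tool_rot: [0.762, 0.647, 0.025, 0.005]
ft_force: [0.3, -0.1, 0.3]
opening: 0.199
```

```bash
python3 st.py ; python3 side.py pics/s6.png -52 4 0
```

```text
clk 25.8 tip [569.4 -96.4   1.4] yaw 80.7 zax [ 0.043  0.025 -0.999] F [ 0.3 -0.1  0.3]
tip in bay [-112.8    3.7]
side n 45 257 pad [ 562.1 -166.2] bay [-42.8   8.6] dyaw 19.7 edge rms 7.52
```

View pics/s6.png

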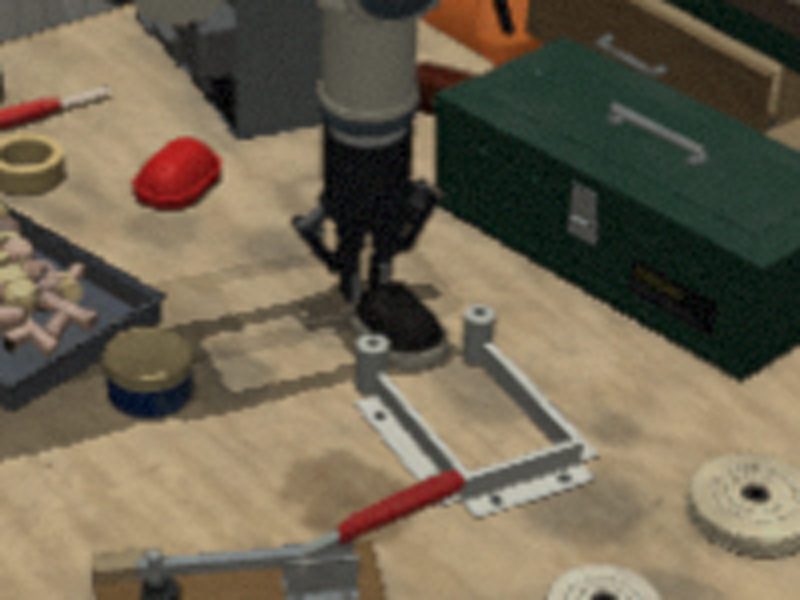

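>>> {"fn": "jog_arm", "kwargs": {"fingers": [0.2,0.2,0.2,0.2,0.2,0.2], "linear": [[0,0,-0.3],[-0.6,-0.05,0.05],[-0.6,-0.05,0.05],[-0.6,-0.05,0.05],[-0.6,-0.05,0.05],[0,0,0]], "turn": [0,0,0,0,0,0]}}

```text
clock: 26.45
tcp_pos: [0.5555, -0.1255, 0.1741]
tool_rot: [0.762, 0.647, 0.025, 0.004]
ft_force: [0.2, -1.0, 0.7]
opening: 0.199
```

```bash
python3 st.py ; python3 side.py pics/s7.png -25 4 0 >/dev/null
```

```text
clk 26.45 tip [ 562.9 -121.1    1.3] yaw 80.7 zax [ 0.043  0.025 -0.999] F [ 0.2 -1.   0.7]
tip in bay [-87.3   1.6]
```

View pics/s7.png

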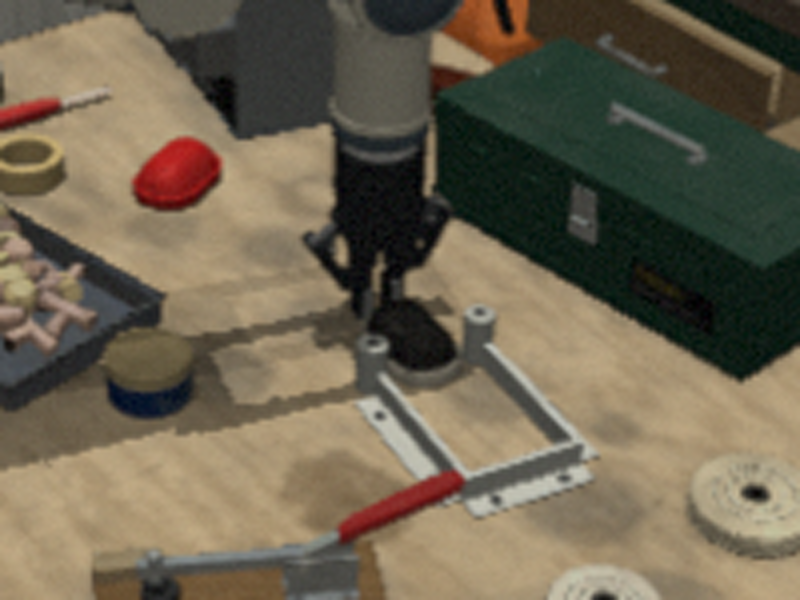

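The nose is between the posts, at about (430,365) in the crop, and forces are about 1 N. Continuing.

>>> {"fn": "jog_arm", "kwargs": {"fingers": [0.2,0.2,0.2,0.2,0.2], "linear": [[0,0,-0.3],[-0.6,0,0.05],[-0.6,0,0.05],[-0.6,0,0.05],[0,0,0]], "turn": [0,0,0,0,0]}}

```text
clock: 27.0
tcp_pos: [0.552, -0.1446, 0.1743]
tool_rot: [0.762, 0.647, 0.024, 0.004]
ft_force: [0.9, 0.3, -0.6]
opening: 0.199
```

```bash
python3 st.py ; python3 side.py pics/s8.png -5 4 0 >/dev/null
```

```text
clk 27.0 tip [ 559.2 -140.3    1.5] yaw 80.7 zax [ 0.042  0.025 -0.999] F [ 0.9  0.3 -0.6]
tip in bay [-67.8   1.2]
```

View pics/s8.png

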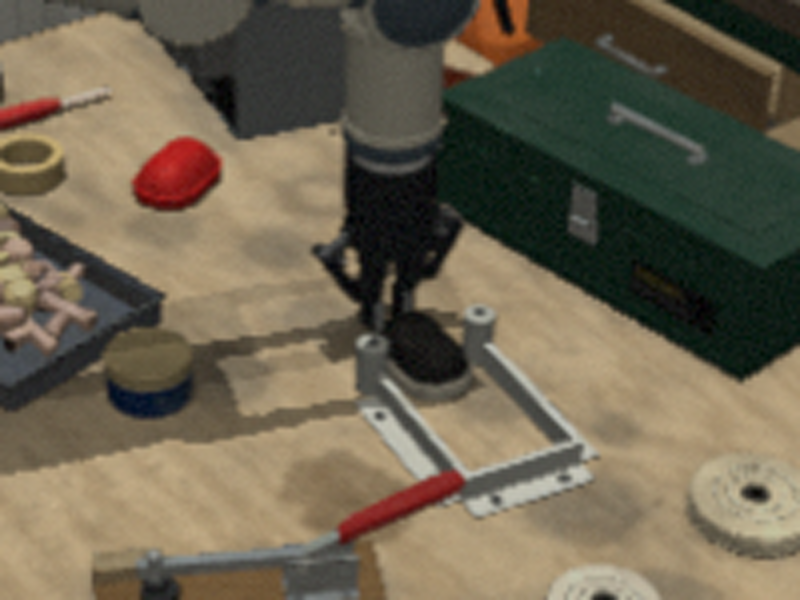

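>>> {"fn": "jog_arm", "kwargs": {"fingers": [0.1,0.1,0.1,0.1,0.1,0.1,0.1], "linear": [[0,-0.1,-0.5],[-0.5,0,0.05],[-0.6,0,0.05],[-0.6,0,0.05],[-0.6,0,0.05],[-0.6,0,0.05],[0,0,0]], "turn": [0,0,0,0,0,0,0]}}

```text
clock: 27.75
tcp_pos: [0.5458, -0.1752, 0.1761]
tool_rot: [0.762, 0.647, 0.024, 0.004]
ft_force: [0.4, 1.2, -0.2]
opening: 0.095
```

```bash
python3 st.py ; python3 side.py pics/s9.png 25 0 0
```

```text
clk 27.75 tip [ 553.  -170.9    3.3] yaw 80.8 zax [ 0.042  0.025 -0.999] F [ 0.4  1.2 -0.2]
tip in bay [-36.6   0.4]
side n 93 419 pad [ 539.4 -235.9] bay [29.8 -1.8] dyaw -91.2 edge rms 8.59
```

View pics/s9.png

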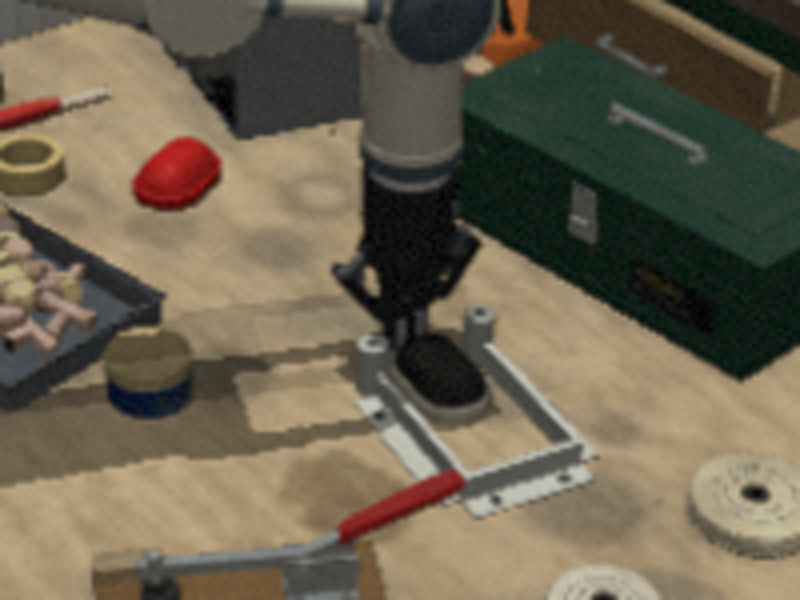

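The pad is halfway in. I'll push on about 55 mm, which puts the fingers just between the posts.

>>> {"fn": "jog_arm", "kwargs": {"fingers": [0.1,0.1,0.1,0.1,0.1,0.1], "linear": [[-0.4,0,-0.2],[-0.6,0,0.05],[-0.6,0,0.05],[-0.6,0,0.05],[-0.6,0,0.05],[0,0,0]], "turn": [0,0,0,0,0,0]}}

```text
clock: 28.4
tcp_pos: [0.5409, -0.2048, 0.175]
tool_rot: [0.762, 0.648, 0.024, 0.004]
ft_force: [0.9, 0.3, -0.3]
opening: 0.1
```

```bash
python3 st.py ; python3 side.py pics/s10.png 50 0 0
```

```text
clk 28.4 tip [ 548.1 -200.4    2.2] yaw 80.8 zax [ 0.042  0.026 -0.999] F [ 0.9  0.3 -0.3]
tip in bay [-6.7  0.7]
side n 110 423 pad [ 539.5 -260.3] bay [53.8  2.5] dyaw -70.1 edge rms 10.37
```

View pics/s10.png

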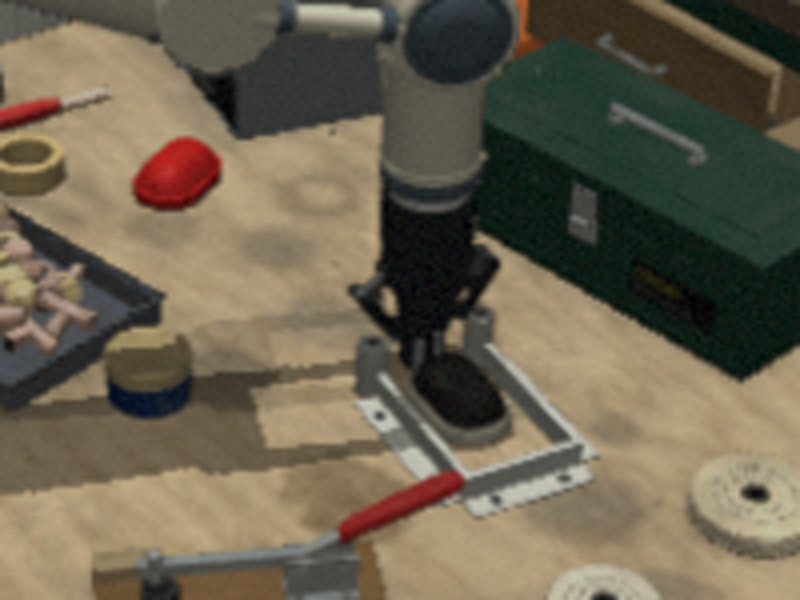

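>>> {"fn": "jog_arm", "kwargs": {"fingers": [0.1,0.1,0.1,0.1,0.1,0.1], "linear": [[-0.4,0,-0.2],[-0.6,0,0.05],[-0.6,0,0.05],[-0.6,0,0.05],[-0.5,0,0.05],[0,0,0]], "turn": [0,0,0,0,0,0]}}

```text
clock: 29.05
tcp_pos: [0.5363, -0.2333, 0.1742]
tool_rot: [0.761, 0.648, 0.024, 0.004]
ft_force: [0.7, 0.0, 1.1]
opening: 0.097
```

```bash
python3 st.py
```

```text
clk 29.05 tip [ 543.5 -228.8    1.4] yaw 80.8 zax [ 0.042  0.026 -0.999] F [0.7 0.  1.1]
tip in bay [22.  1.]
```

Now I'll back straight out, rise and look from above.

>>> {"fn": "jog_arm", "kwargs": {"fingers": [0.1,0.1,0.1,0.1,0.1,0.1,0.1,0.1,0.1,0.1], "linear": [[0.5,0,-0.2],[1,0,0],[1.5,0,0],[1.5,0,0],[1.5,0,0],[0.5,0,-1],[0,0,-3],[0,0,-4],[0,0,-4],[0,0,-2]], "turn": [0,0,0,0,0,0,0,0,0,0]}}

```text
clock: 30.05
tcp_pos: [0.5409, -0.1623, 0.3204]
tool_rot: [0.76, 0.65, 0.022, -0.001]
ft_force: [0.5, -0.1, 0.0]
opening: 0.097
```

>>> {"fn": "jog_arm", "kwargs": {"fingers": [0.1,0.1,0.1,0.1,0.1,0.1,0.1,0.1,0.1,0.1], "linear": [[0,0,-3],[0,0,-3],[0,0,-2],[-2,0,0],[-3,0,0],[-3,0,0],[-3,0,0],[-3,0,0],[-2,0,0],[0,0,0]], "turn": [0,0,0,0,0,0,0,0,0,0]}}

```text
clock: 31.05
tcp_pos: [0.5122, -0.3207, 0.4169]
tool_rot: [0.757, 0.653, 0.025, 0.01]
ft_force: [1.2, 0.3, -1.0]
opening: 0.103
```

```bash
python3 st.py; python3 look.py pics/w20.png 533 -284 -99; python3 side.py pics/s20.png 80 0 0 >/dev/null
```

```text
clk 31.05 tip [ 521.1 -317.5  244.1] yaw 81.6 zax [ 0.051  0.018 -0.999] F [ 1.2  0.3 -1. ]
tip in bay [113.3  -5.8]
n 275 pad mm [ 534.  -289.3] yaw -98.9 r [] rms 14.38 | bay x,y [83.3  2.1] dyaw 1.0 zmax 0.039
```

View pics/w20.png

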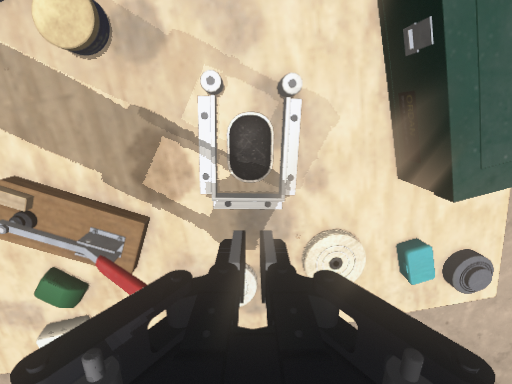

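View pics/s20.png

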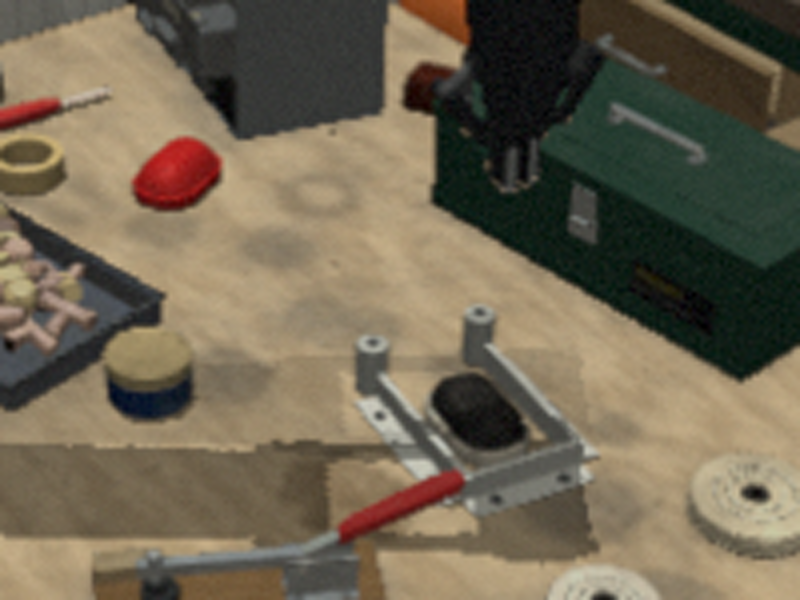

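Run:
```python
from h import *
d=np.load('last.npz'); P,T=d['P'],d['T']
b=np.stack([(P[...,:2]-BO)@BB[0],(P[...,:2]-BO)@BB[1]],-1)*1000
t=(P-T[:3,3])@T[:3,:3]
m=(P[...,2]>.006)&(P[...,2]<.045)&(abs(b[...,1])<42)&(b[...,0]>-60)&(b[...,0]<146)&(t[...,2]>.2)
k=cv2.morphologyEx(m.astype(np.uint8),cv2.MORPH_OPEN,np.ones((3,3)))>0
q=b[k]; print('extent',q.min(0).round(1),q.max(0).round(1), cv2.minAreaRect(q.astype(np.float32)),P[k][:,2].max())
im=env.get_image('top')
for q,x in [('paste_tin',(.342,-.109)),('masking_tape',(.432,.235)),('buff_wheel_b',(.465,-.498)),('felt_pad',0)]:
    for bb in env.boxes_of(q,'top')[:2]:
        c=np.array(bb['bbox'])*[512,384,512,384]; print(q,x,world(im,[(c[:2]+c[2:])/2],z=.02)[0].round(3))
```

```text
extent [ -7.2 -42. ] [130.4  41.9] ((62.96210861206055, 4.006702423095703), (134.74044799804688, 83.61795043945312), 4.267964839935303) 0.04465114175112683
paste_tin (0.342, -0.109) [ 0.36  -0.091  0.02 ]
masking_tape (0.432, 0.235) [0.429 0.236 0.02 ]
buff_wheel_b (0.465, -0.498) [ 0.461 -0.496  0.02 ]
felt_pad 0 [0.529 0.141 0.02 ]
felt_pad 0 [ 0.533 -0.286  0.02 ]
```

Run:
```python
from h import *
def tin(P): 
    m=(abs(P[...,2]-.041)<.006)&(np.hypot(P[...,0]-.345,P[...,1]+.108)<.06); n,l,s,c=cv2.connectedComponentsWithStats(m.astype(np.uint8)); i=1+s[1:,4].argmax(); return cv2.minEnclosingCircle((P[l==i][:,:2]*1000).astype(np.float32))
print(tin(np.load('w2.npz')['P']),tin(np.load('last.npz')['P']))
d=np.load('last.npz'); P,T=d['P'],d['T']
b=np.stack([(P[...,:2]-BO)@BB[0],(P[...,:2]-BO)@BB[1]],-1)*1000
m=(P[...,2]>.007)&(P[...,2]<.045)&(abs(b[...,1])<42)&(b[...,0]>15)&(b[...,0]<146)
n,l,s,c=cv2.connectedComponentsWithStats(m.astype(np.uint8),connectivity=4)
i=l[148,250]; q=b[l==i]; print('pad extent',q.min(0).round(1),q.max(0).round(1),cv2.minAreaRect(q.astype(np.float32)),P[l==i][:,2].max())
print(env.get_obs()['ft_force'])
```

```text
((348.15020751953125, -104.37725067138672), 35.285491943359375) ((348.08648681640625, -105.78877258300781), 35.36075973510742)
pad extent [ 33.4 -30.1] [130.4  34.7] ((82.00113677978516, 1.8568191528320312), (96.80897521972656, 64.85121154785156), 1.554587960243225) 0.03899004688941521
[0.28174493 0.04451358 0.39691439]
```

The pad spans 33–130 mm into the bay (posts end at 13, back rail at 150), lying flat at 39 mm, and the tin is unmoved.

```bash
python3 -c "
from rig import env
print(env.finish_job())"
```

```text
the job is handed in; nothing more can be done
None
```

The black, felt-soled pad is in its bay. I pushed it in nose first between the posts with the fingertips, without gripping, lifting or tipping it. The job was handed in at about 31 s.

To line the pad up first, I pushed its side once, then nudged it straight twice with open fingertips set wider than the pad. The gap pushes were slow and gentle, with wrist-force readings around 1 N.

**Pad position:** in the last wrist view it reaches from 33 to 130 mm into the bay. The posts end at 13 mm and the back rail is at 150 mm. It is about 2 mm off centre, turned about 1.5°, and lies flat.

**Other items:** the paste tin is within 1.5 mm of its starting place, measured from the wrist depth. The tape roll and buffing wheel boxes in the top view were within about 4 mm of where they started. I only checked the red look-alike by eye, and it is in the same place in the side pictures.

**Checks that disagreed:**
- The last top-camera box put the tin about 25 mm away from its starting place, probably because the arm was partly in the way. Wrist depth and side pictures both show it unmoved.
- The side-camera pad fits and the first final wrist fit were no good near the posts and rails, so I used the wrist depth with the rails cut out.
- The tool slowly tilted by up to about 3.5° over the job, which I allowed for when placing the fingertips.

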